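# Seal the movement dry box

## Robot

A 6-joint arm with a two-finger parallel gripper is mounted at the origin on the work surface. World frame = base frame: x ahead of the robot, y to its left, z up, the work surface at z = 0. Lengths are in mm, angles in rad, forces in N, time in s.
With the tool pointing down it reaches from about 300 to 775 mm from the base axis. Payload 14.6 kg.
Tool frame: the origin (TCP) lies midway between the tips of the shut fingers; the grasp point (between the pads) lies 19 mm behind it (grip_depth is the distance from the TCP to the grasp point, in mm); z points along the fingers, y is the direction in which the jaws open and shut (so a half turn about z gives the same grasp; the last joint's range is limited). The gripper opens to 94 mm and grips with 3 to 60 N. Pads are 16 mm wide; open, the fingers measure 119 mm over their backs; the gripper's body (75 mm by 177 mm) begins 78 mm behind the grasp point.
Start: joints at [-1.281, 0.3, 1.521, -0, 1.321, -0.067], TCP at [192.095, -515.353, 205.446] pointing down, gripper open.
Joint ranges: [-3.03, 3.03], [-0.79, 2.21], [0.23, 2.52], [-1.04, 4.18], [0, 3.07], [-2.55, 2.55]. Speed limits (rad/s): [2.22, 2.22, 2.57, 3.14, 3.14, 3.14].

## Interface

Orientations are given as [roll, pitch, yaw] about the fixed x, y, z axes, in that order (R = Rz(yaw) Ry(pitch) Rx(roll)).
In Python, from cell import read_state, camera, camera_info, sign_off, grip_depth gives the robot as it stands.
- The arm moves only by the tool drive_tool, never from a script. Its argument "motion" is one flat list of numbers, 4 for each row, row after row: the shift along the tool's x, y, z in mm, then the turn about the tool's z in rad. A call has 1 to 8 rows; each row shifts and turns the pose as measured when the row begins, along the tool's axes as they then stand; what a row does not reach is not made up. A row lasts 1/12 s, in which the tool goes at most 41.7 mm and 7.16 degrees, less where a joint would pass 70% of its speed; a pose out of reach is approached as far as the arm can. A call is refused whole if a number of a shift passes 41.7 or a number of a turn 0.125, either way. A call with a gripper value outside its range is refused whole. "jaw" is the closure, from 0 (fully open) to 1 (shut), set as the call begins (left out, the last holds). The fingers move at their own pace and stop on an object; "grip_force" is the grip in N (left out, the last holds). Time passes only in rows, so rows that do not move let the fingers close. It gives the time, the measured TCP pose, the force and the opening at its end, in the units of the state.
- read_state(): the state, without advancing time (a new reading comes with each control period).
- camera(name): name is "scene" or "top"; returns the picture (384x512x3 uint8, red, green, blue); there is no depth.
- camera_info(name): a dict with "fovy" (degrees; the focal length in pixels is half the picture's height over the tangent of half this angle, whatever the lens; pixels are square), "cx", "cy" (the principal point, pixels), "camera_from_world" (4x4, takes a point from world to camera coordinates). Camera axes: x right, y up, looking along -z (the intrinsics and any distortion apply to the point x, -y, -z); pixel columns grow to the right and rows downward; lengths in mm; the calibration is good to about 2 mm. A picture is of the moment at which its call begins. camera_info takes no time and is no camera call.
- sign_off(): hands the job in, once; it reports no verdict.
The state is a dict: "clock": time; "joints": joint angles; "qd": joint speeds; "effort": joint torques, N m; "eef_pos": TCP position; "eef_rot": TCP orientation; "wrist_force": force on the tool from outside, world axes, zero at the start; "moment": the same for the moment, N m; "finger_gap": finger opening in mm.
Only numpy, scipy, OpenCV 4.12 (cv2) and the standard library are available. Lean on these libraries where they do the work, as an engineer would, in place of code of your own. Each camera call takes 0.05 s, during which the arm holds its last target. There are 200 camera calls.

## Task

Set the lid on the dry box the right way up and let it rest on the gasket, then press it down by its thumb pads, one corner at a time, until the gasket is fully home at all four corners and the lid sits flat on the rim. Leave the vent valve open while you press, so that the air can get out; once the lid is down, turn the vent lever a quarter turn to fully closed. Do not disturb the other things on the bench.

Things in the scene. Friction and masses are not known exactly. Their poses are not given: they have to be found in the camera images.
- drybox: Open-topped aluminium dry box for watch movements, fixed to the bench. Outside 130 (x) by 170 mm (y), hard rim 80 mm above the bench, walls 12 mm, mouth 106 by 146 mm, a low tray of movements inside. Origin: centre of its underside, on the bench; z up. The vent valve is in the middle of its front wall, the -x side, which roughly faces the robot.
- lid: Loose aluminium lid, about 0.5 kg, right way up on the bench. Plate 134 (x) by 174 (y) by 6 mm; below it a 12 mm deep spigot, 96 by 136 mm (88 by 128 in its lower half), drops into the mouth. Origin: centre of the spigot's underside, z up; plate top at z = 18 mm. Fits either way round. Origin above the bench: about 75 mm when resting on the proud gasket, 68 mm when home on the rim.
- lid_handle (a point): Middle of the lid's black bar handle, 43 mm above the lid's origin. The bar is 100 mm long along the lid's y, 16 mm wide, 14 mm high, on two 12 mm posts 40 mm either side of the middle; 18 mm of free height under it.
- lid_pad_mm (a point): Top centre of one of the lid's four round black thumb pads, 28 mm across, 2.5 mm high, at x = -47, y = -67 mm in the lid's frame, 20.5 mm above its origin. It is 88.5 mm above the bench when its corner is home on the rim.
- lid_pad_mp (a point): Top centre of one of the lid's four round black thumb pads, 28 mm across, 2.5 mm high, at x = -47, y = +67 mm in the lid's frame, 20.5 mm above its origin. It is 88.5 mm above the bench when its corner is home on the rim.
- lid_pad_pm (a point): Top centre of one of the lid's four round black thumb pads, 28 mm across, 2.5 mm high, at x = +47, y = -67 mm in the lid's frame, 20.5 mm above its origin. It is 88.5 mm above the bench when its corner is home on the rim.
- lid_pad_pp (a point): Top centre of one of the lid's four round black thumb pads, 28 mm across, 2.5 mm high, at x = +47, y = +67 mm in the lid's frame, 20.5 mm above its origin. It is 88.5 mm above the bench when its corner is home on the rim.
- vent (a joint): Quarter-turn lever of the vent ball valve, turning about a vertical axis: 0 = fully open (lever along the pipe, pointing straight away from the box's front wall), 1.57 = fully closed (lever across the pipe, parallel to the front wall, pointing to the box's +y side). It turns clockwise seen from above as it closes, has a stop at each end, and stays where it is left (about 2 N at the grip turns it).
- vent_pivot (a point): Point on the vent lever's vertical turning axis, 40 mm in front of the box's front wall, 72 mm above the bench, at mid-height of the lever.
- vent_grip (a point): Point in the middle of the vent lever's rubber-covered grip, 45 mm from the pivot. The grip is 44 mm long (16 to 60 mm from the pivot), 12 mm wide and 12 mm high, from 66 to 78 mm above the bench. Below it, up to 58 mm above the bench, are the steel valve and its outlet pipe, which ends 40 mm from the pivot.
- gasket_fl (a joint): How far the box's rubber cord gasket has been driven down into its groove at the front left (-x, +y of the box) corner, in m: 0 = standing 7 mm proud of the hard rim, 0.007 = flush, fully home. It gives at about 9 N on that corner, slowly, and stays where it is pressed; it carries the resting lid without giving. The opposite corner of the lid may rise meanwhile.
- gasket_fr (a joint): How far the box's rubber cord gasket has been driven down into its groove at the front right (-x, -y) corner, in m: 0 = standing 7 mm proud of the hard rim, 0.007 = flush, fully home. It gives at about 9 N on that corner, slowly, and stays where it is pressed; it carries the resting lid without giving. The opposite corner of the lid may rise meanwhile.
- gasket_bl (a joint): How far the box's rubber cord gasket has been driven down into its groove at the back left (+x, +y) corner, in m: 0 = standing 7 mm proud of the hard rim, 0.007 = flush, fully home. It gives at about 9 N on that corner, slowly, and stays where it is pressed; it carries the resting lid without giving. The opposite corner of the lid may rise meanwhile.
- gasket_br (a joint): How far the box's rubber cord gasket has been driven down into its groove at the back right (+x, -y) corner, in m: 0 = standing 7 mm proud of the hard rim, 0.007 = flush, fully home. It gives at about 9 N on that corner, slowly, and stays where it is pressed; it carries the resting lid without giving. The opposite corner of the lid may rise meanwhile.
- trays: Bystander: stack of white parts trays, 115 by 165 by 54 mm, origin at the centre of its underside.
- ballvise: Bystander: heavy engraver's ball vise, 104 mm across, 110 mm high, with a small handle sticking out 65 mm to its +x side; origin at the centre of its underside.
- jar: Bystander: glass jar with a metal cap, 68 mm across, 70 mm high; origin at the centre of its underside.
- driver: Bystander: screwdriver 170 mm long lying on the bench along its own x axis; origin near its middle, on the bench.
There are look-alikes about, which are no part of the job. What is shaped like the lid but blue or brown is not meant.

How it is judged (in metres and radians):
On the way, in this order (a step that is already met when the one before it is completed fails the run):
1. the lid rests, let go, in the mouth of the box on the gasket, which still stands proud, with the vent open (horizontal distance between lid and drybox below 0.012 m and angle between the y axis of lid and the y axis of drybox, either way round below 0.1 rad and z of lid in the frame of drybox below 0.079 m and angle between lid's own z axis and vertical below 0.06 rad and linear speed of lid below 0.02 m/s and contact force between the fingers and lid below 0.2 N and value of joint vent below 0.35 rad and value of joint each of gasket_fl, gasket_fr, gasket_bl, gasket_br below 0.004 m), for 0.2 s.
2. a first corner is pressed home (5.5 mm of the 7 mm or more) while the other three still stand proud, vent open (value of joint vent below 0.35 rad and ((value of joint gasket_fl above 0.0055 m and value of joint each of gasket_fr, gasket_bl, gasket_br below 0.0055 m) or (value of joint gasket_fr above 0.0055 m and value of joint each of gasket_fl, gasket_bl, gasket_br below 0.0055 m) or (value of joint gasket_bl above 0.0055 m and value of joint each of gasket_fl, gasket_fr, gasket_br below 0.0055 m) or (value of joint gasket_br above 0.0055 m and value of joint each of gasket_fl, gasket_fr, gasket_bl below 0.0055 m))), for 0.2 s.
3. three corners are home while the last still stands proud, vent open (value of joint vent below 0.35 rad and ((value of joint gasket_fl below 0.0055 m and value of joint each of gasket_fr, gasket_bl, gasket_br above 0.0055 m) or (value of joint gasket_fr below 0.0055 m and value of joint each of gasket_fl, gasket_bl, gasket_br above 0.0055 m) or (value of joint gasket_bl below 0.0055 m and value of joint each of gasket_fl, gasket_fr, gasket_br above 0.0055 m) or (value of joint gasket_br below 0.0055 m and value of joint each of gasket_fl, gasket_fr, gasket_bl above 0.0055 m))), for 0.2 s.
4. all four corners are home and the lid lies flat on the rim, with the vent still open (value of joint each of gasket_fl, gasket_fr, gasket_bl, gasket_br above 0.0055 m and z of lid in the frame of drybox below 0.07 m and angle between lid's own z axis and vertical below 0.015 rad and value of joint vent below 0.35 rad), for 0.2 s.
At the end, for the whole second after the job is handed in: The lid lies at rest on the box, centred within 12 mm and square within 0.1 rad, flat within 0.015 rad and within 2 mm of the rim, the gasket at least 5.5 mm of its 7 mm down at all four corners; the vent lever is within 0.17 rad of its closed stop (value of joint each of gasket_fl, gasket_fr, gasket_bl, gasket_br above 0.0055 m and z of lid in the frame of drybox below 0.07 m and angle between lid's own z axis and vertical below 0.015 rad and horizontal distance between lid and drybox below 0.012 m and angle between the y axis of lid and the y axis of drybox, either way round below 0.1 rad and value of joint vent above 1.4 rad and linear speed of lid below 0.02 m/s); the robot touches nothing.
It fails at once if the stack of trays is moved by more than 30 mm or tipped (distance of trays from where it was at the start of the episode above 0.03 m or angle between trays's own z axis and vertical above 0.35 rad).
It fails at once if the ball vise is moved by more than 30 mm or tipped (distance of ballvise from where it was at the start of the episode above 0.03 m or angle between ballvise's own z axis and vertical above 0.35 rad).
It fails at once if the glass jar is moved by more than 30 mm or tipped (distance of jar from where it was at the start of the episode above 0.03 m or angle between jar's own z axis and vertical above 0.35 rad).
It fails at once if the screwdriver is moved by more than 30 mm (distance of driver from where it was at the start of the episode above 0.03 m).
It also fails if it takes over 72 s, if anything falls off the work surface, if the arm or the gripper's body presses on something with over 40 N, if the wrist force passes 120 N, or if a joint passes its speed limit or range.

## Working session

There is one attempt and no reset: what is moved stays moved. The work goes in short steps, Python scripts to look and compute and a tool call to move; the robot and the scene stay as the last step left them, time stands still between calls to the robot, and variables do not carry over. Pictures are saved under pics/ and viewed, on a budget of 10 in all, crops included, one or two more only if the job needs it, and the job is handed in when it is done.

Besides the shell and the picture viewer there is one more tool, called after "Emit:" as name(argument=value, ...), one argument or row to a line, values as JSON. drive_tool: Moves the arm, as the interface text tells. Its arguments: {"type":"object","properties":{"motion":{"type":"array","items":{"type":"number"}},"jaw":{"type":"number"},"grip_force":{"type":"number"}},"required":["motion"]}

```bash
mkdir -p pics; ls
cat > h.py <<'E'
import numpy as np,cv2
from cell import *
def shot(n,f):
    im=camera(n); cv2.imwrite(f'pics/{f}.png',im[:,:,::-1]); return im
def fpx(n):
    i=camera_info(n); return 192/np.tan(np.radians(i['fovy'])/2),i['cx'],i['cy'],np.array(i['camera_from_world'])
def ray(n,u,v,z):
    f,cx,cy,T=fpx(n); d=T[:3,:3].T@np.array([(u-cx)/f,-(v-cy)/f,-1]); o=-T[:3,:3].T@T[:3,3]
    return o+d*(z-o[2])/d[2]
def proj(n,p):
    f,cx,cy,T=fpx(n); c=T[:3,:3]@np.array(p)+T[:3,3]; return cx+f*c[0]/-c[2],cy-f*c[1]/-c[2]
E
python3 - <<'E'
from h import *
a=shot('top','t0');b=shot('scene','s0')
cv2.imwrite('pics/t0x.png',cv2.resize(a,(800,600),interpolation=cv2.INTER_CUBIC)[:,:,::-1])
for n in('top','scene'):print(camera_info(n))
print(read_state(),grip_depth)
E
```

```text
pics
{'fovy': 46.03409821769691, 'cx': 264.42492253954686, 'cy': 197.34188303328716, 'camera_from_world': array([[ 4.09277951e-03, -9.99769396e-01, -2.10809122e-02,
         1.03421566e+01],
       [ 9.81055643e-01, -6.86952901e-05,  1.93726147e-01,
        -5.56585133e+02],
       [-1.93682921e-01, -2.14744263e-02,  9.80829126e-01,
        -1.33443542e+03],
       [ 0.00000000e+00,  0.00000000e+00,  0.00000000e+00,
         1.00000000e+00]])}
{'fovy': 54.14021509964109, 'cx': 251.96646872522751, 'cy': 191.41198921383273, 'camera_from_world': array([[ 4.48067375e-01,  8.93931406e-01,  1.10575595e-02,
        -2.65785520e+02],
       [-7.59784788e-01,  3.74252334e-01,  5.31659916e-01,
         3.80277868e+02],
       [ 4.71129178e-01, -2.46620828e-01,  8.46885745e-01,
        -1.35348436e+03],
       [ 0.00000000e+00,  0.00000000e+00,  0.00000000e+00,
         1.00000000e+00]])}
{'clock': 0.1, 'joints': array([-1.28058876e+00,  3.00394760e-01,  1.52149731e+00,  1.95602270e-05,
        1.32072371e+00, -6.65827674e-02]), 'qd': array([-1.62824158e-04, -2.53226108e-03, -1.27158623e-03,  1.31197626e-03,
       -3.71714056e-05, -1.43225652e-03]), 'effort': array([ 6.15229237e-04, -5.32650876e+01, -3.53290737e+01,  7.09675415e-02,
        2.35237082e-02, -4.72870818e-05]), 'eef_pos': array([ 192.04187516, -515.13487038,  204.96365034]), 'eef_rot': array([-3.14057306e+00, -8.69765145e-05,  3.56785439e-01]), 'wrist_force': array([ 0.26281889,  0.09523906, -0.70365311]), 'moment': array([ 0.00404613,  0.02430171, -0.0387818 ]), 'finger_gap': 93.89500270450658} 18.8
```

View pics/t0x.png

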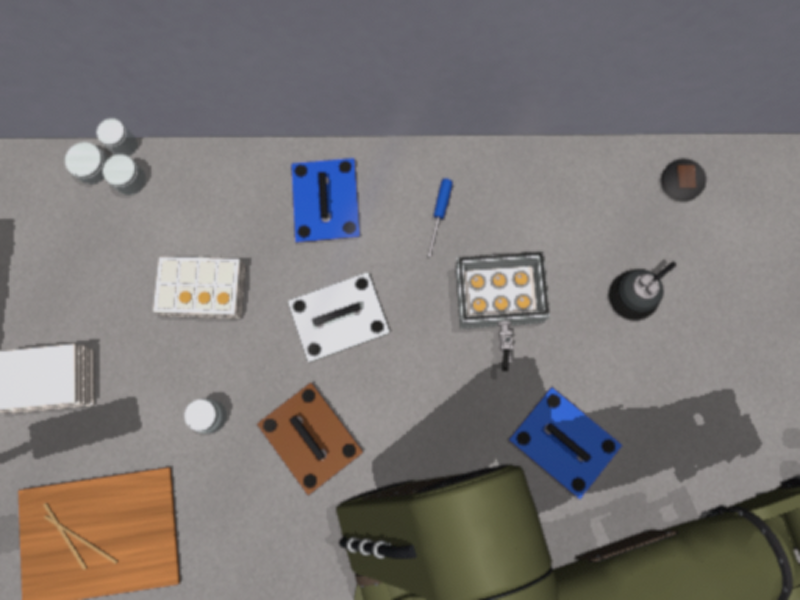

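View pics/s0.png

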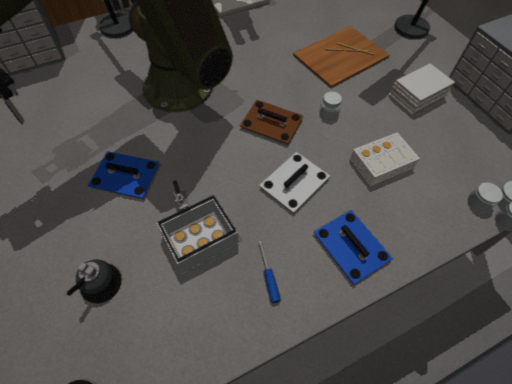

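The lid candidates in t0x are silver (338,316), blue (325,200), blue (565,442) and brown (310,438). The silver/white one is the aluminium lid. The open-topped box is at (502,287), with its lever pointing toward the robot at (506,350). Next I'll take an enlarged crop and measure.

```bash
cat > m.py <<'E'
from h import *
def pads(im,n,roi,z):
    x0,y0,x1,y1=roi; g=cv2.cvtColor(im[y0:y1,x0:x1],cv2.COLOR_RGB2GRAY)
    k,l,s,c=cv2.connectedComponentsWithStats((g<70).astype('uint8'))
    for i in range(1,k):
        if s[i,4]>15:
            u,v=c[i]+[x0,y0]; print(n,'blob',s[i,4],s[i,2:4],np.round([u,v],1),ray(n,u,v,z)[:2].round(1))
E
python3 - <<'E'
from m import *
t=cv2.imread('pics/t0.png')[:,:,::-1].copy();s=cv2.imread('pics/s0.png')[:,:,::-1].copy()
pads(t,'top',(182,172,252,234),20.5); pads(s,'scene',(256,150,334,216),20.5)
A=cv2.resize(t[165:245,175:355],(800,356),interpolation=cv2.INTER_CUBIC)
B=cv2.resize(s[150:275,150:335],(355,240),interpolation=cv2.INTER_CUBIC)
C=cv2.resize(t[155:245,285:355],(187,240),interpolation=cv2.INTER_CUBIC)
D=cv2.resize(s[175:275,150:245],(228,240),interpolation=cv2.INTER_CUBIC)
row=np.zeros((240,800,3),'uint8');row[:,:355]=B;row[:,360:547]=C;row[:,560:788]=D
cv2.imwrite('pics/c1.png',np.vstack([A,row])[:,:,::-1])
E
```

```text
top blob 32 [7 6] [231.2 181.4] [615.  118.2]
top blob 30 [7 6] [191.2 195.4] [569.5 244.1]
top blob 94 [27 12] [216.4 200.2] [554.  163.6]
top blob 34 [7 6] [240.7 208.5] [527.6  86.5]
top blob 29 [6 6] [200.6 223.3] [480.7 211.4]
scene blob 36 [7 6] [296.9 157.6] [481.3 211.1]
scene blob 199 [24 26] [295.2 176.7] [541.  170.5]
scene blob 42 [8 7] [321.1 175.1] [570.4 243.2]
scene blob 46 [9 7] [268.1 184. ] [528.3  85.5]
scene blob 190 [69 36] [289.1 199.9] [603.1 114.3]
scene blob 48 [8 7] [292.5 203. ] [616.5 117.8]
```

View pics/c1.png

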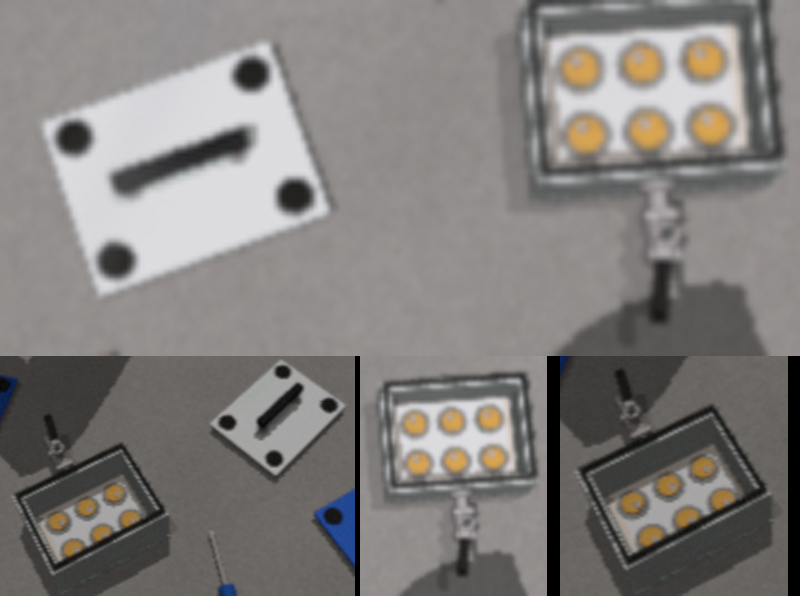

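Lid confirmed: four pads agree across both views within 1.5 mm, with 134 mm spacing. That puts its centre at (548.7,164.7) and its yaw at about 0.35. Next is the box, using its dark gasket ring at z≈86 and the lever grip.

Run:
```python
from m import *
W=[]
for n,f in(('top','t0'),('scene','s0')):
    im=cv2.imread(f'pics/{f}.png')
    # rectified plane z=86: x in 380..720 up, y left ; 2px/mm
    pts=[(x,y) for x,y in((520,-210),(700,-210),(700,0),(520,0))]
    src=np.float32([proj(n,(x,y,86)) for x,y in pts]); dst=np.float32([((0-y)*1.8,(700-x)*1.8) for x,y in pts])
    w=cv2.warpPerspective(im,cv2.getPerspectiveTransform(src,dst),(390,560),flags=cv2.INTER_CUBIC)
    W.append(w)
    g=cv2.cvtColor(w,cv2.COLOR_BGR2GRAY)
    for th in(55,65,75):
        k,l,s,c=cv2.connectedComponentsWithStats((g[:330]<th).astype('uint8'))
        for i in range(1,k):
            if s[i,4]>1500 :
                cs,_=cv2.findContours((l==i).astype('uint8'),cv2.RETR_EXTERNAL,cv2.CHAIN_APPROX_NONE)
                r=cv2.minAreaRect(np.vstack(cs)); print(n,th,s[i,4],'c',np.round([700-r[0][1]/1.8,-r[0][0]/1.8],1),'sz',np.round(np.array(r[1])/1.8,1),r[2])
cv2.imwrite('pics/r1.png',np.hstack(W))
for n,f,roi in(('top','t0',(315,215,335,240)),('scene','s0',(168,175,190,210))):
    pads(cv2.imread(f'pics/{f}.png')[:,:,::-1].copy(),n,roi,75)
```

```text
scene 55 8316 c [ 595.2 -150.3] sz [131.1 140.4] 86.26860046386719
scene 65 13905 c [ 680.8 -147.2] sz [ 38.3 137.8] 90.0
scene 65 23535 c [ 591.4 -146.1] sz [148.3 140. ] 90.0
scene 75 14924 c [ 680.3 -146.4] sz [ 39.4 139.4] 90.0
scene 75 26841 c [ 591.7 -145.8] sz [148.9 140.6] 90.0
top blob 71 [11 16] [321.9 231.8] [ 448.  -160.5]
scene blob 613 [22 35] [177.8 189.8] [ 465.9 -164.6]
```

View pics/r1.png

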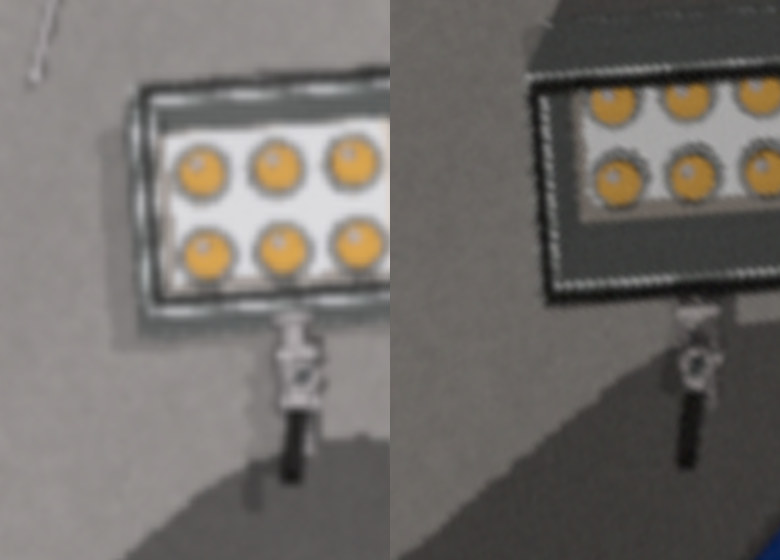

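Run:
```python
from m import *
W=[]
for n,f in(('top','t0'),('scene','s0')):
    im=cv2.imread(f'pics/{f}.png')
    pts=[(520,-260),(700,-260),(700,-60),(520,-60)]
    src=np.float32([proj(n,(x,y,86)) for x,y in pts]); dst=np.float32([((-60-y)*2,(680-x)*2) for x,y in pts])
    w=cv2.warpPerspective(im,cv2.getPerspectiveTransform(src,dst),(400,560),flags=cv2.INTER_CUBIC)
    W.append(w)
    g=cv2.cvtColor(w,cv2.COLOR_BGR2GRAY)
    for th in(40,47,55):
        k,l,s,c=cv2.connectedComponentsWithStats((g[:330]<th).astype('uint8'))
        for i in range(1,k):
            if s[i,4]>800 :
                cs,_=cv2.findContours((l==i).astype('uint8'),cv2.RETR_EXTERNAL,cv2.CHAIN_APPROX_NONE)
                r=cv2.minAreaRect(np.vstack(cs)); print(n,th,s[i,4],'c',np.round([680-r[0][1]/2,-60-r[0][0]/2],1),'sz',np.round(np.array(r[1])/2,1),r[2])
cv2.imwrite('pics/r2.png',np.hstack(W))
```

```text
scene 40 8611 c [ 596.9 -161.7] sz [127.  160.4] 85.93368530273438
scene 47 11113 c [ 596.3 -162.1] sz [129.2 161.5] 85.70014190673828
scene 55 13220 c [ 596.  -162.1] sz [130.9 162.5] 85.70014190673828
```

View pics/r2.png

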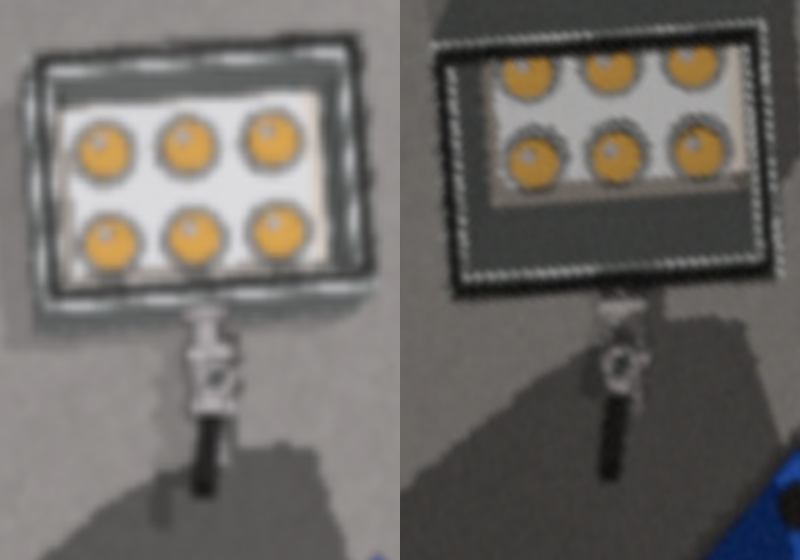

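Gasket ring gives the box centre as (597,-162), agreeing across views within 1 mm, with yaw ≈0.068. The lever points toward the robot, turned ~0.15 rad from open at most. Now moving to the lid.

Emit:
drive_tool(
  motion=[28,-25,0,0,28,-25,0,0,28,-25,0,0,28,-25,0,0,28,-25,0,0,28,-25,0,0,28,-25,0,0,28,-25,0,0],
  jaw=0,
)

```text
clock: 0.77
eef_pos: [332.9, -241.9, 201.8]
eef_rot: [-3.135, 0.001, 0.347]
wrist_force: [1.1, -0.0, 0.7]
finger_gap: 94.0
```

```bash
cat > d.py <<'E'
import sys
from h import *
# d.py x y z yaw -> remaining shift in tool axes and turn
x,y,z,w=map(float,sys.argv[1:5]); s=read_state(); p=s['eef_pos']; r=s['eef_rot']
c,n=np.cos(r[2]),np.sin(r[2]); d=np.array([x,y,z])-p
print('t',s['clock'],'p',p.round(1),'rot',r.round(4),'F',s['wrist_force'].round(1),'gap',round(s['finger_gap'],1),'q6',s['joints'][5].round(2))
print('shift now',np.round([c*d[0]+n*d[1],n*d[0]-c*d[1],-d[2]],1),'turn',round(-(w-r[2]),4))
E
python3 d.py 548.7 164.7 200 1.92
```

```text
t 0.7667 p [ 332.9 -241.9  201.8] rot [-3.1353e+00  1.2000e-03  3.4730e-01] F [ 1.1 -0.   0.7] gap 94.0 q6 0.5
shift now [ 341.3 -308.9    1.8] turn -1.5727
```

Emit:
drive_tool(
  motion=[28,-25,0,0,28,-25,0,0,28,-25,0,0,28,-25,0,0,28,-25,0,0,28,-25,0,0,28,-25,0,0,28,-25,0,0],
)

```text
clock: 1.43
eef_pos: [478.4, 38.1, 202.7]
eef_rot: [-3.136, 0.001, 0.347]
wrist_force: [0.4, -2.1, 0.5]
finger_gap: 94.3
```

Emit:
drive_tool(
  motion=[28,-25,0,0,28,-25,0,0,28,-25,0,0,0,0,0,-0.12,0,0,0,-0.12,0,0,0,-0.12,0,0,0,-0.12,0,0,0,-0.12],
)

```text
clock: 2.1
eef_pos: [533.9, 151.4, 198.5]
eef_rot: [-3.131, 0.002, 0.967]
wrist_force: [0.3, 0.7, 0.2]
finger_gap: 94.1
```

Emit:
drive_tool(
  motion=[0,0,0,-0.12,0,0,0,-0.12,0,0,0,-0.12,0,0,0,-0.12,0,0,0,-0.12,0,0,0,-0.12,0,0,0,-0.12,0,0,0,0],
)

```text
clock: 2.77
eef_pos: [532.5, 151.5, 195.4]
eef_rot: [-3.127, -0.008, 1.848]
wrist_force: [-1.5, -0.3, 0.1]
finger_gap: 93.9
```

```bash
python3 d.py 548.7 164.7 70 1.92
```

```text
t 2.7667 p [532.5 151.5 195.4] rot [-3.1273 -0.0075  1.848 ] F [-1.5 -0.3  0.1] gap 93.9 q6 -0.07
shift now [  8.3  19.2 125.4] turn -0.072
```

Emit:
drive_tool(
  motion=[3,6,33,-0.024,3,6,33,-0.024,2,6,33,-0.024,0,1,26,0,0,0,0,0],
)

```text
clock: 3.18
eef_pos: [547.8, 165.8, 67.0]
eef_rot: [-3.132, -0.008, 1.902]
wrist_force: [-0.4, -0.8, -1.2]
finger_gap: 93.9
```

```bash
python3 d.py 548.7 164.7 27 1.92
python3 - <<'E'
from h import *
t=shot('top','t1');s=shot('scene','s1')
A=cv2.resize(t[160:240,170:260],(450,400),interpolation=cv2.INTER_CUBIC)
B=cv2.resize(s[110:230,245:350],(350,400),interpolation=cv2.INTER_CUBIC)
cv2.imwrite('pics/c2.png',np.hstack([A,B])[:,:,::-1])
E
```

```text
t 3.1833 p [547.8 165.8  67. ] rot [-3.1321 -0.0077  1.9024] F [-0.4 -0.8 -1.2] gap 93.9 q6 -0.11
shift now [-1.3  0.5 40. ] turn -0.0176
```

View pics/c2.png

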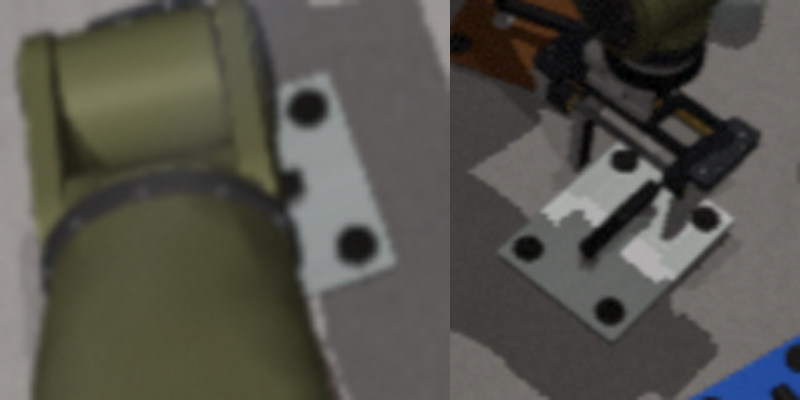

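The fingers straddle the silver lid's bar: bar at (625,215) in the right crop, fingers at (585,150) and (685,215). Descending and gripping.

Emit:
drive_tool(
  motion=[-1,0.5,20,-0.018,0,0,14,0,0,0,5,0,0,0,0,0],
)

```text
clock: 3.62
eef_pos: [554.1, 166.3, 39.2]
eef_rot: [3.135, -0.006, 1.915]
wrist_force: [-0.0, -0.1, 0.0]
finger_gap: 94.1
```

Emit:
drive_tool(
  motion=[0,0,0,0,0,0,0,0,0,0,0,0,0,0,0,0,0,0,0,0,0,0,0,0,0,0,0,0,0,0,0,0],
  jaw=1,
  grip_force=30,
)

```text
clock: 4.28
eef_pos: [556.2, 166.7, 44.4]
eef_rot: [3.128, -0.005, 1.913]
wrist_force: [-0.4, 0.1, 0.3]
finger_gap: 44.3
```

```bash
python3 d.py 548.7 164.7 27 1.92
```

```text
t 4.2833 p [556.2 166.7  44.4] rot [ 3.1285 -0.0052  1.913 ] F [-0.4  0.1  0.3] gap 44.3 q6 -0.12
shift now [ 0.6 -7.7 17.4] turn -0.007
```

Emit:
drive_tool(
  motion=[0,-4,9,0,0,-4,9,0,0,0,3,0],
  jaw=0.4,
)

```text
clock: 4.53
eef_pos: [548.4, 164.1, 21.9]
eef_rot: [3.127, -0.005, 1.913]
wrist_force: [-0.1, -0.2, -0.3]
finger_gap: 55.8
```

```bash
python3 d.py 548.7 164.7 26 1.92
```

```text
t 4.5333 p [548.4 164.1  21.9] rot [ 3.1274 -0.0051  1.9131] F [-0.1 -0.2 -0.3] gap 55.8 q6 -0.12
shift now [ 0.4  0.5 -4.1] turn -0.0069
```

Emit:
drive_tool(
  motion=[0,0.5,-4,0,0,0,0,0],
  jaw=1,
  grip_force=30,
)

```text
clock: 4.7
eef_pos: [547.7, 163.9, 24.3]
eef_rot: [3.13, -0.005, 1.913]
wrist_force: [0.1, 0.5, -0.1]
finger_gap: 46.5
```

```bash
python3 d.py 548.7 164.7 26 1.92
```

```text
t 4.7 p [547.7 163.9  24.3] rot [ 3.1304 -0.0054  1.913 ] F [ 0.1  0.5 -0.1] gap 46.5 q6 -0.12
shift now [ 0.4  1.2 -1.7] turn -0.007
```

Emit:
drive_tool(
  motion=[0,1,-1.5,0,0,0,0,0,0,0,0,0,0,0,0,0],
)

```text
clock: 5.03
eef_pos: [549.2, 164.4, 26.6]
eef_rot: [3.129, -0.005, 1.913]
wrist_force: [0.2, 0.6, -0.4]
finger_gap: 19.6
```

```bash
python3 d.py 548.7 164.7 26 1.92
```

```text
t 5.0333 p [549.2 164.4  26.6] rot [ 3.1295 -0.0053  1.913 ] F [ 0.2  0.6 -0.4] gap 19.6 q6 -0.12
shift now [ 0.4 -0.4  0.6] turn -0.007
```

Emit:
drive_tool(
  motion=[0,0,0,0,0,0,0,0,0,0,0,0,0,0,0,0],
)

```text
clock: 5.37
eef_pos: [549.3, 164.4, 26.7]
eef_rot: [3.129, -0.005, 1.913]
wrist_force: [0.1, -0.5, 0.0]
finger_gap: 15.5
```

Emit:
drive_tool(
  motion=[0,0,-10,0,0,0,-25,0,0,0,-30,0,0,0,-30,0,0,0,-25,0,0,0,0,0],
)

```text
clock: 5.87
eef_pos: [545.0, 162.6, 150.2]
eef_rot: [3.14, -0.007, 1.913]
wrist_force: [0.5, -0.3, -4.0]
finger_gap: 15.9
```

```bash
python3 d.py 597 -162 150 1.639
```

```text
t 5.8667 p [545.  162.6 150.2] rot [ 3.1396 -0.0065  1.9129] F [ 0.5 -0.3 -4. ] gap 15.9 q6 -0.12
shift now [-3.232e+02 -5.990e+01  2.000e-01] turn 0.2739
```

Emit:
drive_tool(
  motion=[-15,-3,0,0,-30,-6,0,0,-35,-6,0,0,-35,-7,0,0,-35,-7,0,0,-35,-7,0,0,-35,-7,0,0,-35,-6,0,0],
)

```text
clock: 6.53
eef_pos: [581.2, -97.6, 141.0]
eef_rot: [-3.136, -0.012, 1.923]
wrist_force: [0.3, 0.5, -6.1]
finger_gap: 16.1
```

Emit:
drive_tool(
  motion=[-30,-6,0,0,-15,-2,0,0,0,0,0,0.09,0,0,0,0.09,0,0,0,0.09,0,0,0,0],
)

```text
clock: 7.03
eef_pos: [585.0, -153.2, 130.0]
eef_rot: [-3.12, -0.014, 1.632]
wrist_force: [0.4, -0.1, -5.6]
finger_gap: 15.8
```

```bash
python3 d.py 597 -162 130 1.639
```

```text
t 7.0333 p [ 585.  -153.2  130. ] rot [-3.12   -0.0139  1.6324] F [ 0.4 -0.1 -5.6] gap 15.8 q6 -0.38
shift now [-9.5 11.5  0. ] turn -0.0066
```

Emit:
drive_tool(
  motion=[-5,6,-1,0,-5,6,-1,0,0,0,-1,0],
)

```text
clock: 7.28
eef_pos: [597.7, -162.7, 130.2]
eef_rot: [-3.117, -0.016, 1.64]
wrist_force: [0.2, 0.6, -4.8]
finger_gap: 15.3
```

```bash
python3 d.py 597 -162 130 1.639;  python3 - <<'E'
from h import *
t=shot('top','t2');s=shot('scene','s2')
A=cv2.resize(t[140:240,280:380],(400,400),interpolation=cv2.INTER_CUBIC)
B=cv2.resize(s[155:275,140:260],(400,400),interpolation=cv2.INTER_CUBIC)
cv2.imwrite('pics/c3.png',np.hstack([A,B])[:,:,::-1])
E
```

```text
t 7.2833 p [ 597.7 -162.7  130.2] rot [-3.1166 -0.0155  1.6402] F [ 0.2  0.6 -4.8] gap 15.3 q6 -0.4
shift now [ 0.8 -0.7  0.2] turn 0.0012
```

View pics/c3.png

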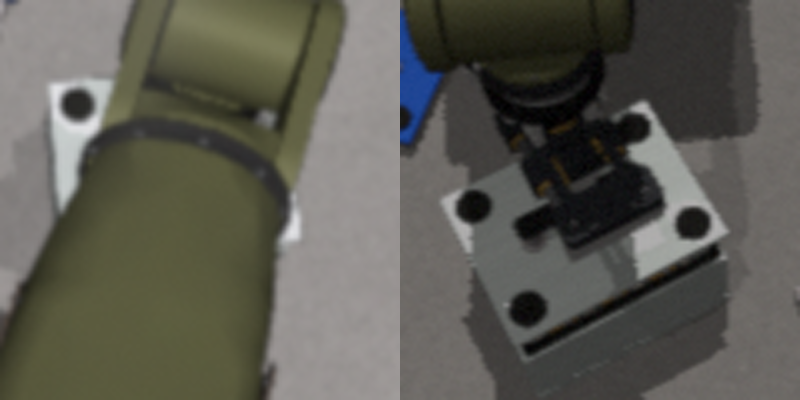

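Run:
```python
from h import *
P=np.array([ray('scene',u,v,124)[:2] for u,v in((162.2,216.5),(210.2,193.4),(227.9,221.6),(178.1,247.4))])
print(P.round(1),P.mean(0).round(1),np.linalg.norm(P-np.roll(P,1,0),axis=1).round(1), [np.degrees(np.arctan2(*(a)[::-1])) for a in(P[1]-P[0],P[2]-P[3],P[3]-P[0],P[2]-P[1])])
```

```text
[[ 555.2 -231.1]
 [ 545.7  -98. ]
 [ 640.1  -91.3]
 [ 650.3 -225.2]] [ 597.8 -161.4] [ 95.3 133.4  94.6 134.3] [np.float64(94.07315489660382), np.float64(94.35522167707666), np.float64(3.5531755265500324), np.float64(4.091192902666388)]
```

The carried lid is at (597.8,-161.4), yaw 0.070, against the box at (597,-162), 0.068. Lowering now.

Emit:
drive_tool(
  motion=[0,0,8,0,0,0,8,0,0,0,6,0,0,0,1,0],
)

```text
clock: 7.72
eef_pos: [596.4, -161.3, 105.2]
eef_rot: [-3.117, -0.016, 1.642]
wrist_force: [-0.5, 0.1, -4.1]
finger_gap: 15.5
```

```bash
python3 d.py 597 -162.5 102 1.639
```

```text
t 7.7167 p [ 596.4 -161.3  105.2] rot [-3.1169 -0.0157  1.6423] F [-0.5  0.1 -4.1] gap 15.5 q6 -0.4
shift now [-1.3  0.5  3.2] turn 0.0033
```

Emit:
drive_tool(
  motion=[-1,0,2,0,0,0,1,0],
)

```text
clock: 7.88
eef_pos: [596.2, -162.0, 101.9]
eef_rot: [-3.116, -0.016, 1.643]
wrist_force: [-3.9, 0.7, 4.3]
finger_gap: 16.1
```

```bash
python3 d.py 597 -162.5 102 1.639
```

```text
t 7.8833 p [ 596.2 -162.   101.9] rot [-3.1165 -0.0159  1.643 ] F [-3.9  0.7  4.3] gap 16.1 q6 -0.4
shift now [-0.6  0.8 -0.1] turn 0.004
```

Contact at the expected height. Releasing and rising.

Emit:
drive_tool(
  motion=[0,0,-0.5,0,0,0,0,0,0,0,0,0,0,0,0,0,0,0,0,0],
  jaw=0.4,
)

```text
clock: 8.3
eef_pos: [597.7, -162.6, 105.0]
eef_rot: [-3.121, -0.014, 1.643]
wrist_force: [0.6, 0.2, 0.9]
finger_gap: 45.6
```

Emit:
drive_tool(
  motion=[0,0,-10,0,0,0,-25,0,0,0,-25,0,0,0,0,0],
)

```text
clock: 8.63
eef_pos: [598.7, -163.3, 168.8]
eef_rot: [-3.12, -0.014, 1.643]
wrist_force: [0.9, -0.3, 1.8]
finger_gap: 56.3
```

```bash
python3 d.py 597 -162.5 102 1.639;  python3 - <<'E'
from h import *
s=shot('scene','s3')
cv2.imwrite('pics/c4.png',cv2.resize(s[155:275,140:260],(600,600),interpolation=cv2.INTER_CUBIC)[:,:,::-1])
E
```

```text
t 8.6333 p [ 598.7 -163.3  168.8] rot [-3.1203 -0.0142  1.6429] F [ 0.9 -0.3  1.8] gap 56.3 q6 -0.4
shift now [ 0.9 -1.7 66.8] turn 0.0039
```

View pics/c4.png

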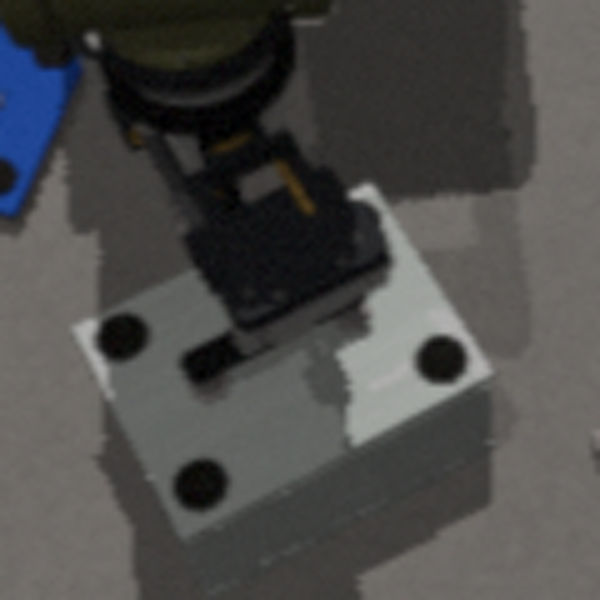

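```bash
python3 - <<'E'
from h import *
P=np.array([ray('scene',u,v,95.5)[:2] for u,v in((164.4,222.2),(180.2,251.8),(228.4,226.8))])
print(P.round(1)); c=(P[0]+P[2])/2; print(c, np.linalg.norm(np.diff(P,axis=0),axis=1))
w=np.arctan2(*(P[1]-P[0])[::-1]);print(w)
for a,b in((-47,-67),(-47,67),(47,67),(47,-67)): print(a,b,(c+[a*np.cos(.068)-b*np.sin(.068),a*np.sin(.068)+b*np.cos(.068)]).round(1))
E
python3 d.py 554 -231 115 1.639
```

```text
[[ 556.3 -231.3]
 [ 649.7 -224.2]
 [ 640.   -91.2]]
[ 598.12930794 -161.25200859] [ 93.68397258 133.35518005]
0.07551714667280425
-47 -67 [ 555.8 -231.3]
-47 67 [546.7 -97.6]
47 67 [640.5 -91.2]
47 -67 [ 649.6 -224.9]
t 8.6833 p [ 598.2 -163.1  166.7] rot [-3.1185 -0.015   1.6429] F [0.2 0.4 0. ] gap 56.2 q6 -0.4
shift now [-64.5 -49.   51.7] turn 0.0039
```

Emit:
drive_tool(
  motion=[-25,-18,0,0,-25,-18,0,0,-15,-11,10,0,0,0,20,0,0,0,10,0,0,0,0,0],
  jaw=1,
)

```text
clock: 9.18
eef_pos: [553.0, -232.9, 125.4]
eef_rot: [-3.119, -0.015, 1.644]
wrist_force: [-0.9, 0.0, -0.4]
finger_gap: 19.9
```

```bash
python3 d.py 555.8 -231.3 98 1.639
```

```text
t 9.1833 p [ 553.  -232.9  125.4] rot [-3.1193 -0.0146  1.6445] F [-0.9  0.  -0.4] gap 19.9 q6 -0.53
shift now [ 1.4  2.9 27.4] turn 0.0055
```

Emit:
drive_tool(
  motion=[1,2,8,0.005,0,1,8,0,0,0,8,0,0,0,2,0,0,0,0,0],
)

```text
clock: 9.6
eef_pos: [556.8, -229.4, 97.3]
eef_rot: [-3.119, -0.015, 1.641]
wrist_force: [-0.6, -0.6, 0.8]
finger_gap: 0.5
```

```bash
python3 d.py 555.8 -231.3 88.5 1.639
```

```text
t 9.6 p [ 556.8 -229.4   97.3] rot [-3.1191 -0.0148  1.6414] F [-0.6 -0.6  0.8] gap 0.5 q6 -0.52
shift now [-1.9 -1.1  8.8] turn 0.0024
```

Just above the pad. Pressing in small steps.

Emit:
drive_tool(
  motion=[-2,-1,2,0,0,0,2,0,0,0,2,0,0,0,2,0],
)

```text
clock: 9.93
eef_pos: [556.2, -231.4, 92.9]
eef_rot: [-3.12, -0.014, 1.643]
wrist_force: [-6.9, 4.1, 13.2]
finger_gap: 0.3
```

Emit:
drive_tool(
  motion=[0,0,2,0,0,0,2,0],
)

```text
clock: 10.1
eef_pos: [556.2, -231.5, 91.9]
eef_rot: [-3.122, -0.013, 1.643]
wrist_force: [-7.5, 4.2, 13.3]
finger_gap: 0.3
```

```bash
python3 d.py 555.8 -231.3 88.5 1.639
```

```text
t 10.1 p [ 556.2 -231.5   91.9] rot [-3.1215 -0.0132  1.6428] F [-7.5  4.2 13.3] gap 0.3 q6 -0.53
shift now [ 0.2 -0.4  3.4] turn 0.0038
```

Emit:
drive_tool(
  motion=[0,0,2,0,0,0,2,0,0,0,2,0,0,0,2,0,0,0,2,0,0,0,2,0],
)

```text
clock: 10.6
eef_pos: [556.2, -231.7, 90.2]
eef_rot: [-3.125, -0.011, 1.644]
wrist_force: [-9.8, 4.6, 17.2]
finger_gap: 0.5
```

```bash
python3 d.py 555.8 -231.3 88.5 1.639
```

```text
t 10.6 p [ 556.2 -231.7   90.2] rot [-3.1255 -0.0112  1.6436] F [-9.8  4.6 17.2] gap 0.5 q6 -0.53
shift now [ 0.4 -0.4  1.7] turn 0.0046
```

Emit:
drive_tool(
  motion=[0,0,3,0,0,0,3,0,0,0,3,0,0,0,3,0],
)

```text
clock: 10.93
eef_pos: [556.3, -231.7, 90.0]
eef_rot: [-3.129, -0.009, 1.644]
wrist_force: [-12.8, 6.9, 26.4]
finger_gap: -0.0
```

Emit:
drive_tool(
  motion=[0,0,3,0,0,0,3,0,0,0,3,0,0,0,3,0],
)

```text
clock: 11.27
eef_pos: [556.3, -231.7, 90.0]
eef_rot: [-3.133, -0.007, 1.645]
wrist_force: [-14.4, 6.8, 27.9]
finger_gap: 0.3
```

```bash
python3 d.py 555.8 -231.3 88.5 1.639
```

```text
t 11.2667 p [ 556.3 -231.7   90. ] rot [-3.1331 -0.0071  1.6449] F [-14.4   6.8  27.9] gap 0.3 q6 -0.53
shift now [ 0.5 -0.5  1.5] turn 0.0059
```

Hard stop at the home depth (90.0 with the lid rocked). On to front left.

Emit:
drive_tool(
  motion=[0,0,-10,0,0,0,-15,0,35,0,0,0,35,0,0,0,35,0,0,0,29,0,0,0,0,0,0,0],
)

```text
clock: 11.85
eef_pos: [547.2, -96.1, 121.9]
eef_rot: [-3.141, -0.004, 1.64]
wrist_force: [0.1, -0.3, 0.2]
finger_gap: 0.6
```

```bash
python3 d.py 546.7 -97.6 97 1.639
```

```text
t 11.85 p [547.2 -96.1 121.9] rot [-3.1405 -0.0039  1.6405] F [ 0.1 -0.3  0.2] gap 0.6 q6 -0.31
shift now [-1.4 -0.6 24.9] turn 0.0015
```

Emit:
drive_tool(
  motion=[-1,0,9,0,0,0,9,0,0,0,7,0,0,0,2,0,0,0,2,0,0,0,2,0,0,0,2,0,0,0,2,0],
)

```text
clock: 12.52
eef_pos: [548.2, -98.1, 89.5]
eef_rot: [3.14, -0.008, 1.638]
wrist_force: [-17.6, 11.0, 35.4]
finger_gap: 0.3
```

Emit:
drive_tool(
  motion=[0,0,2,0,0,0,2,0,0,0,2,0,0,0,2,0,0,0,2,0,0,0,2,0],
)

```text
clock: 13.02
eef_pos: [548.2, -98.1, 89.5]
eef_rot: [3.139, -0.016, 1.633]
wrist_force: [-14.4, 10.0, 30.3]
finger_gap: 0.4
```

```bash
python3 d.py 546.7 -97.6 88.5 1.639
```

```text
t 13.0167 p [548.2 -98.1  89.5] rot [ 3.1386 -0.0157  1.6326] F [-14.4  10.   30.3] gap 0.4 q6 -0.32
shift now [ 0.6 -1.4  1. ] turn -0.0064
```

Emit:
drive_tool(
  motion=[0,0,-10,0,0,0,-13,0,0,30,0,0,0,35,0,0,1,27,0,0,0,0,0,0],
)

```text
clock: 13.52
eef_pos: [642.2, -97.2, 113.3]
eef_rot: [3.14, -0.016, 1.625]
wrist_force: [-1.5, 1.1, -1.1]
finger_gap: 0.7
```

```bash
python3 d.py 640.5 -91.2 97 1.639
```

```text
t 13.5167 p [642.2 -97.2 113.3] rot [ 3.1396 -0.016   1.625 ] F [-1.5  1.1 -1.1] gap 0.7 q6 -0.27
shift now [ 6.1 -1.3 16.3] turn -0.014
```

Emit:
drive_tool(
  motion=[4,-1,5,-0.014,2,0,7,0,0,0,2,0],
)

```text
clock: 13.77
eef_pos: [640.0, -92.5, 96.3]
eef_rot: [3.142, -0.016, 1.638]
wrist_force: [-0.5, -0.7, -0.2]
finger_gap: 0.3
```

```bash
python3 d.py 640.5 -91.2 97 1.639
```

```text
t 13.7667 p [640.  -92.5  96.3] rot [ 3.1415 -0.0163  1.6383] F [-0.5 -0.7 -0.2] gap 0.3 q6 -0.28
shift now [ 1.3  0.6 -0.7] turn -0.0007
```

Emit:
drive_tool(
  motion=[1,0,1.5,0,0,0,1.5,0,0,0,1.5,0,0,0,1.5,0],
)

```text
clock: 14.1
eef_pos: [639.7, -92.2, 93.5]
eef_rot: [3.135, -0.015, 1.637]
wrist_force: [-3.0, 1.7, 10.7]
finger_gap: 0.5
```

Emit:
drive_tool(
  motion=[0,0,2,0,0,0,2,0,0,0,2,0,0,0,2,0],
)

```text
clock: 14.43
eef_pos: [639.8, -92.1, 92.1]
eef_rot: [3.127, -0.014, 1.637]
wrist_force: [-3.4, 1.9, 10.8]
finger_gap: 0.7
```

Emit:
drive_tool(
  motion=[0,0,2,0,0,0,2,0,0,0,2,0,0,0,2,0],
)

```text
clock: 14.77
eef_pos: [640.0, -92.0, 90.8]
eef_rot: [3.119, -0.013, 1.636]
wrist_force: [-3.2, 2.0, 11.0]
finger_gap: 0.0
```

Emit:
drive_tool(
  motion=[0,0,2,0,0,0,2,0,0,0,2,0,0,0,2,0,0,0,2,0],
)

```text
clock: 15.18
eef_pos: [640.2, -92.0, 89.6]
eef_rot: [3.109, -0.011, 1.635]
wrist_force: [-6.0, 2.5, 15.4]
finger_gap: 0.2
```

Emit:
drive_tool(
  motion=[0,0,2.5,0,0,0,2.5,0,0,0,2.5,0,0,0,2.5,0,0,0,2.5,0],
)

```text
clock: 15.6
eef_pos: [640.2, -91.9, 89.5]
eef_rot: [3.099, -0.009, 1.635]
wrist_force: [-8.4, 2.8, 18.5]
finger_gap: 0.4
```

```bash
python3 d.py 649.6 -224.9 115 1.639
```

```text
t 15.6 p [640.2 -91.9  89.5] rot [ 3.0991 -0.0094  1.6347] F [-8.4  2.8 18.5] gap 0.4 q6 -0.28
shift now [-133.3    0.9  -25.5] turn -0.0043
```

Hard stop again. On to the last corner, back right.

Emit:
drive_tool(
  motion=[0,0,-12,0,0,0,-15,0,-34,0,0,0,-34,0,0,0,-34,0,0,0,-28,1,0,0,0,0,0,0],
)

```text
clock: 16.18
eef_pos: [646.0, -226.0, 122.1]
eef_rot: [3.095, -0.007, 1.638]
wrist_force: [-0.6, 0.7, 0.5]
finger_gap: 0.6
```

```bash
python3 d.py 649.6 -224.9 97 1.639
```

```text
t 16.1833 p [ 646.  -226.   122.1] rot [ 3.0953 -0.0074  1.6376] F [-0.6  0.7  0.5] gap 0.6 q6 -0.48
shift now [ 0.9  3.7 25.1] turn -0.0014
```

Emit:
drive_tool(
  motion=[1,3,8,0,0,1,8,0,0,0,6,0,0,0,2,0],
)

```text
clock: 16.52
eef_pos: [650.4, -224.2, 97.1]
eef_rot: [3.095, -0.007, 1.636]
wrist_force: [0.1, -0.1, -0.5]
finger_gap: 0.8
```

```bash
python3 d.py 649.6 -224.9 88.5 1.639
```

```text
t 16.5167 p [ 650.4 -224.2   97.1] rot [ 3.0948 -0.0074  1.6359] F [ 0.1 -0.1 -0.5] gap 0.8 q6 -0.47
shift now [-0.6 -0.9  8.6] turn -0.0031
```

Emit:
drive_tool(
  motion=[0,-1,2,0,0,0,2,0,0,0,2,0,0,0,2,0,0,0,2,0,0,0,2,0],
)

```text
clock: 17.02
eef_pos: [650.7, -223.1, 88.8]
eef_rot: [3.092, -0.0, 1.641]
wrist_force: [-5.8, -3.2, 11.9]
finger_gap: 0.5
```

Emit:
drive_tool(
  motion=[0,0,2,0,0,0,2,0,0,0,2,0,0,0,2,0,0,0,2,0,0,0,2,0],
)

```text
clock: 17.52
eef_pos: [650.8, -223.1, 88.8]
eef_rot: [3.089, 0.008, 1.644]
wrist_force: [-9.8, -1.0, 15.6]
finger_gap: 0.8
```

Emit:
drive_tool(
  motion=[0,0,2,0,0,0,2,0,0,0,2,0,0,0,2,0,0,0,2,0,0,0,2,0],
)

```text
clock: 18.02
eef_pos: [651.4, -223.0, 88.8]
eef_rot: [3.085, 0.016, 1.648]
wrist_force: [-7.8, -0.5, 14.0]
finger_gap: 0.4
```

Emit:
drive_tool(
  motion=[0,0,-12,0,0,0,-15,0,0,-30,0,0,0,-35,0,0,0,-28,0,0,0,0,0,0],
)

```text
clock: 18.52
eef_pos: [554.8, -226.2, 114.2]
eef_rot: [3.083, 0.017, 1.654]
wrist_force: [1.5, 0.2, 0.8]
finger_gap: 0.7
```

```bash
python3 d.py 555.8 -231.3 96 1.639
```

```text
t 18.5167 p [ 554.8 -226.2  114.2] rot [3.0825 0.0166 1.6541] F [1.5 0.2 0.8] gap 0.7 q6 -0.55
shift now [-5.2  0.6 18.2] turn 0.0151
```

Emit:
drive_tool(
  motion=[-3,0,8,0.015,-2,0,8,0,0,0,3,0,0,0,2,0,0,0,2,0,0,0,2,0,0,0,2,0],
)

```text
clock: 19.1
eef_pos: [559.4, -231.1, 88.5]
eef_rot: [3.081, 0.017, 1.64]
wrist_force: [-28.1, 6.8, 49.1]
finger_gap: 0.6
```

Emit:
drive_tool(
  motion=[0,0,2,0,0,0,2,0,0,0,2,0,0,0,2,0],
)

```text
clock: 19.43
eef_pos: [560.3, -231.5, 88.7]
eef_rot: [3.08, 0.019, 1.641]
wrist_force: [-14.2, 4.9, 24.3]
finger_gap: 0.6
```

```bash
python3 d.py 546.7 -97.6 120 1.639
```

```text
t 19.4333 p [ 560.3 -231.5   88.7] rot [3.0805 0.0192 1.6414] F [-14.2   4.9  24.3] gap 0.6 q6 -0.54
shift now [134.6  -4.2 -31.3] turn 0.0024
```

Front right also stops hard at 88.6, the flat home height. Lifting off and moving to the vent's start side.

Emit:
drive_tool(
  motion=[0,0,-12,0,0,0,-20,0,12,-27,0,0,12,-27,0,0,12,-27,0,0,12,-26,0,0,0,0,0,0],
)

```text
clock: 20.02
eef_pos: [446.2, -188.7, 113.5]
eef_rot: [3.08, 0.02, 1.644]
wrist_force: [-0.0, 0.3, -0.3]
finger_gap: 0.4
```

```bash
python3 d.py 450 -192 66 1.639;  python3 - <<'E'
from h import *
s=shot('scene','s4');t=shot('top','t4')
A=cv2.resize(s[150:270,130:250],(500,500),interpolation=cv2.INTER_CUBIC)
B=cv2.resize(t[150:250,285:345],(300,500),interpolation=cv2.INTER_CUBIC)
cv2.imwrite('pics/c5.png',np.hstack([A,B])[:,:,::-1])
E
```

```text
t 20.0167 p [ 446.2 -188.7  113.5] rot [3.0798 0.0196 1.6439] F [-0.   0.3 -0.3] gap 0.4 q6 -0.57
shift now [-3.5  3.5 47.5] turn 0.0049
```

View pics/c5.png

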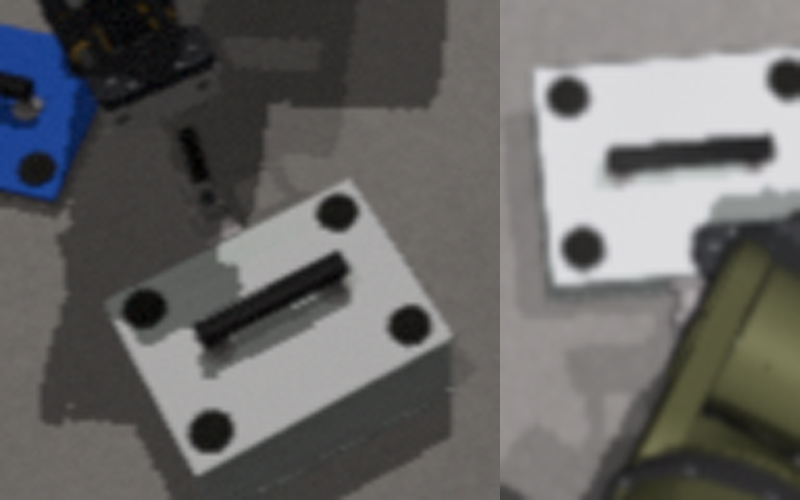

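The lid sits flat-looking on the box, with pads at (144,308), (337,212), (409,325) and (211,431) in the crop. The lever lies at (185,133)–(207,185), still open. A quick numeric check of both:

Run:
```python
from h import *
k=500/120
px=lambda u,v:(u/k+130,v/k+150)
P=np.array([ray('scene',*px(*p),88.5)[:2] for p in((144,308),(337,212),(409,325),(211,431))])
print(P.round(1),P.mean(0).round(1),np.linalg.norm(P-np.roll(P,1,0),axis=1).round(1))
for p in((185,133),(207,185)):print(ray('scene',*px(*p),76)[:2].round(1))
from m import pads
pads(cv2.imread('pics/s4.png')[:,:,::-1].copy(),'scene',(150,185,240,262),88.5)
```

```text
[[ 557.1 -232.5]
 [ 546.4  -99.6]
 [ 639.5  -92. ]
 [ 650.9 -224.7]] [ 598.5 -162.2] [ 94.2 133.4  93.4 133.2]
[ 438.3 -164. ]
[ 482.9 -165.4]
scene blob 1656 [44 77] [165.1 210.8] [ 521.4 -218.3]
scene blob 58 [10  8] [210.6 200.4] [544.9 -99.7]
scene blob 291 [36 25] [194.6 222.4] [ 587.  -162.3]
scene blob 64 [9 9] [227.9 227.7] [638.5 -92.3]
scene blob 758 [54 29] [218.3 251.2] [ 686.2 -140. ]
scene blob 75 [10  9] [180.2 253.1] [ 649.5 -225.2]
```

Emit:
drive_tool(
  motion=[-4,2,15,0,0,0,15,0,0,0,12,0,0,0,4,0,0,0,0,0],
)

```text
clock: 20.53
eef_pos: [461.1, -197.4, 68.7]
eef_rot: [3.072, 0.024, 1.644]
wrist_force: [-0.1, 0.3, -0.3]
finger_gap: 0.2
```

```bash
python3 d.py 444 -172 66 1.639
```

```text
t 20.5333 p [ 461.1 -197.4   68.7] rot [3.0718 0.0243 1.6444] F [-0.1  0.3 -0.3] gap 0.2 q6 -0.57
shift now [ 26.6 -15.2   2.7] turn 0.0054
```

Emit:
drive_tool(
  motion=[6,-12,1,0,12,-3,0,0,8,0,0,0,8,0,0,0],
)

```text
clock: 20.87
eef_pos: [446.4, -165.6, 67.5]
eef_rot: [3.068, 0.028, 1.643]
wrist_force: [0.2, -7.0, -1.9]
finger_gap: 0.2
```

```bash
python3 d.py 445 -155 66 1.639
```

```text
t 20.8667 p [ 446.4 -165.6   67.5] rot [3.0685 0.028  1.6428] F [ 0.2 -7.  -1.9] gap 0.2 q6 -0.52
shift now [10.7 -0.7  1.5] turn 0.0038
```

Pushing the lever. I'm following the arc to (445,-155), then (455,-137), then (473,-125).

Emit:
drive_tool(
  motion=[8,0,1,0,8,3,0,0,8,5,0,0,6,6,0,0],
)

```text
clock: 21.2
eef_pos: [460.9, -133.3, 70.1]
eef_rot: [3.064, 0.034, 1.643]
wrist_force: [-2.3, -3.5, 0.9]
finger_gap: 0.3
```

```bash
python3 d.py 472 -125 66 1.639
```

```text
t 21.2 p [ 460.9 -133.3   70.1] rot [3.0638 0.0339 1.6429] F [-2.3 -3.5  0.9] gap 0.3 q6 -0.43
shift now [ 7.5 11.7  4.1] turn 0.0039
```

Emit:
drive_tool(
  motion=[5,6,3,0,3,5,1,0,0,4,1,0,0,4,1,0,0,3,0,0],
)

```text
clock: 21.62
eef_pos: [474.6, -123.1, 68.0]
eef_rot: [3.092, 0.036, 1.648]
wrist_force: [-38.0, -9.9, 31.5]
finger_gap: 0.2
```

```bash
python3 d.py 472 -125 66 1.639
```

```text
t 21.6167 p [ 474.6 -123.1   68. ] rot [3.092  0.0364 1.648 ] F [-38.   -9.9  31.5] gap 0.2 q6 -0.39
shift now [-1.7 -2.8  2. ] turn 0.009
```

Stop reached (38 N against it). Backing off straight away from the lever, then up and clear.

Emit:
drive_tool(
  motion=[0,-10,0,0,0,-20,0,0,0,-15,-10,0,0,0,-35,0,0,-20,-35,0,0,-20,-20,0,0,0,0,0],
)

```text
clock: 22.2
eef_pos: [383.1, -123.3, 169.0]
eef_rot: [3.095, 0.034, 1.65]
wrist_force: [0.9, -0.1, 0.0]
finger_gap: 0.5
```

```bash
python3 d.py 472 -125 66 1.639
python3 - <<'E'
from h import *
s=shot('scene','s5');t=shot('top','t5')
A=cv2.resize(s[150:270,130:250],(500,500),interpolation=cv2.INTER_CUBIC)
B=cv2.resize(t[150:250,285:345],(300,500),interpolation=cv2.INTER_CUBIC)
cv2.imwrite('pics/c6.png',np.hstack([A,B])[:,:,::-1])
E
```

```text
t 22.2 p [ 383.1 -123.3  169. ] rot [3.095  0.0344 1.6499] F [ 0.9 -0.1  0. ] gap 0.5 q6 -0.47
shift now [ -8.7  88.5 103. ] turn 0.0109
```

View pics/c6.png

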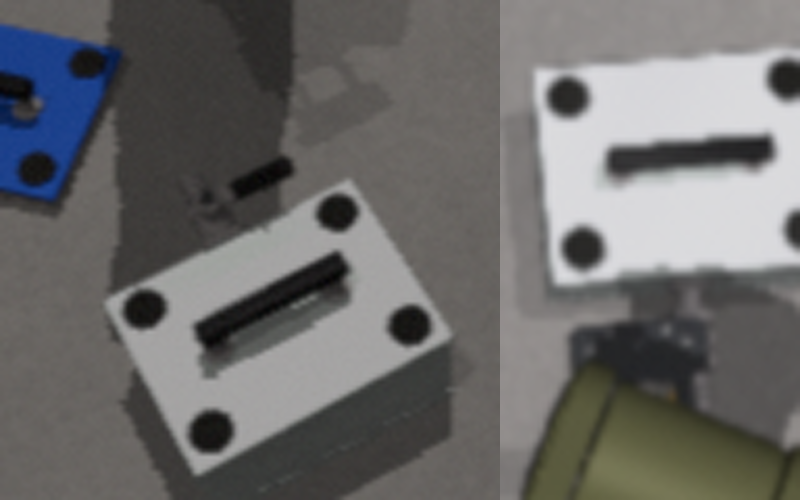

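The lever now lies parallel to the front edge, at (235,188)–(292,163). The lid's pads are at the same pixels as before, and the arm is clear. Handing in.

Emit:
drive_tool(
  motion=[0,0,0,0,0,0,0,0,0,0,0,0],
)

```text
clock: 22.55
eef_pos: [385.1, -122.4, 164.1]
eef_rot: [3.1, 0.031, 1.651]
wrist_force: [-0.1, 1.4, -0.5]
finger_gap: 0.4
```

```bash
python3 -c "
from cell import *
print(read_state()['wrist_force'].round(1)); print(sign_off())"
```

```text
[-0.1  1.4 -0.5]
the job is handed in; nothing more can be done
None
```

The lid is on the dry box, pressed down at all four corners with the vent open. The vent lever is turned to its closed stop. I handed the job in at about 22.5 s; no verdict was reported.

**Placing:** I set the silver lid on the proud gasket and let go. It was about 1 mm off the box centre and square within about 0.01 rad.

**Pressing:** The order was front right, front left, back left, back right.
- The first three corners ended on a hard stop at about 89.5–90 mm with the lid still rocked.
- The last corner stopped at 88.8 mm, and a re-press of the front right at 88.6 mm. Home is 88.5 mm.
- I did not re-press the two left corners. I take them as home from their own stops and from the lid looking flat.

**Vent:** I pushed the lever until it met the stop at 38 N. In the last picture it lies parallel to the front wall, and the lid has not moved.

**Uncertain:**
- The last corner gave faster and with less force than the others, about 12 N. It may already have been partly down before I pressed it, and I could not measure the gasket directly, so step 3 (three home, the last still proud) is not confirmed.
- The lever looked about 0.1–0.15 rad off fully open at the start, inside the 0.35 limit.
- I never steered near the bystanders, but I did not check them in a final picture.

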